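# Zero the plaster scale and lift the model off for a reading by difference

## Task

Weigh the white stone model by difference: while it stands on the scale's pan, turn the black tare knob, which turns the white dial, until the red needle reads zero (needle over the green mark, within half a division, 5 degrees), and let go of the knob. Then grip the model, lift it straight up about 10 cm and finish the program while still holding it there over the pan, level and still. Do not touch the scale again once the model is off it, never tip the model, and leave the other things on the worktop where they are.

Things in the scene. Friction and masses are not known exactly. Their poses are not given: they have to be found in the camera images.
- scale: Grey bench scale, fixed, housing 130 (x) x 260 (y) x 42 mm high; origin at the centre of its underside, z up. Round pan centred at y = +67 mm; at y = -65 mm the black tare knob on a white dial disc (55 mm radius, flat on top, 43 mm up, black ticks every 10 degrees) that turns with the knob. A red needle lies over the dial.
- knob_grip (a point): Point on the axis of the black round fluted tare knob, 67 mm above the worktop, at a good TCP height for gripping it. The knob is 36 mm in diameter and reaches from 48 to 78 mm above the worktop; it can be gripped across any diameter.
- needle_tip (a point): Tip of the red needle, 3 mm above the dial disc, 48 mm from the knob axis. It points roughly along the scale's -x (within 0.2 rad) while the model is on the pan and does not turn with the knob; only the load on the pan moves it: taking the model off swings it about 0.5 to 0.75 rad anticlockwise seen from above. The needle is thin and touches nothing.
- zero_mark (a point): Point on the green zero mark of the white dial disc, 48 mm from the knob axis; it turns with the knob. The scale reads zero when the needle tip lies right over it.
- tare_knob (a joint): Angle of knob and dial disc, rad, growing clockwise seen from above, limits -2.4 and 2.4; it stays where left (friction about 0.03 N m). At 0 the zero mark lies along the scale's -x, but the needle must be read for the right setting. At the start the zero mark stands 0.4 to 1.5 rad clockwise of the needle, so the knob must be turned anticlockwise.
- pan_top (a point): Centre of the upper face of the flat dark steel pan (round, 108 mm diameter, no rim), about 62 mm above the worktop when loaded; it is sprung and rises about 5 mm when the model is lifted off, sinks a few mm when pressed.
- white_model: White horseshoe-shaped stone dental model standing on the pan, 60 mm (its x) x 74 mm (its y) x 28 mm high, 0.12 to 0.19 kg; origin at the centre of its underside, z up. Grip it from above across its 60 mm width (closing along its x).
- blue_model_a: Bystander: blue stone dental model, 64 x 76 x 26 mm, on the worktop; origin under its centre.
- blue_model_b: Bystander: blue stone dental model, 61 x 74 x 25 mm, on the worktop; origin under its centre.
- red_timer: Bystander: white timer with red dial, 63 mm diameter, 42 mm high; origin under its centre.
- green_bowl: Bystander: green rubber mixing bowl, 121 mm diameter, 70 mm high; origin under its centre.
- roll_of_tape: Bystander: yellow roll of tape, 55 mm diameter, 19 mm high; origin under its centre.
Not all that is in view belongs to the job. What is shaped like the white_model but pink or turquoise is not meant.

How it is judged (in metres and radians):
On the way:
1. With the model standing free on the pan and the hand off the scale, the green zero mark is under the red needle (horizontal distance between needle_tip and zero_mark below 0.00431854 m and contact force between white_model and scale above 0.6 N and contact force between each of the arm, the fingers and scale below 0.1 N and contact force between each of the fingers, the arm and white_model below 0.1 N), for 0.3 s.
At the end, for the whole second after the job is handed in: Held only by the fingers: model 60 to 150 mm above its place on the pan, within 50 mm sideways of the pan centre, within 8 degrees of level, still (under 20 mm/s, 0.15 rad/s); needle swung 0.3 rad or more anticlockwise of zero; scale untouched; bystanders within 30 mm of their start (z of white_model in the frame of scale between 0.122 and 0.212 m and horizontal distance between white_model and pan_top below 0.05 m and angle between white_model's own z axis and vertical below 0.14 rad and linear speed of white_model below 0.02 m/s and angular speed of white_model below 0.15 rad/s and contact force between the fingers and white_model above 1 N and contact force between white_model and scale below 0.05 N and horizontal distance between needle_tip and zero_mark above 0.0143461 m and contact force between each of the fingers, the arm and scale below 0.1 N and distance of each of blue_model_a, blue_model_b, red_timer, green_bowl, roll_of_tape from where it was at the start of the episode below 0.03 m); the arm keeps its last pose, push and grip.
It fails at once if The model is tipped by more than 20 degrees (angle between white_model's own z axis and vertical above 0.35 rad).
It fails at once if The scale is touched while the model is off the pan (z of white_model in the frame of scale above 0.085 m and contact force between any of the fingers, the arm and scale above 1 N).
It fails at once if A bystander is moved by more than 30 mm (distance of any of blue_model_a, blue_model_b, red_timer, green_bowl, roll_of_tape from where it was at the start of the episode above 0.03 m).
It also fails if it takes over 48 s, if anything falls off the work surface, if the arm or the gripper's body presses on something with over 40 N, if the wrist force passes 120 N, or if a joint passes its speed limit or range.

## Robot

A 7-joint arm with a two-finger parallel gripper is mounted at the origin on a cart in front of the work surface, level with it; the furniture and walls round the work are solid. World frame = base frame: x ahead of the robot, y to its left, z up, the work surface at z = 0. Lengths are in m, angles in degrees, forces in N, time in s.
With the tool pointing down it reaches from about 0.4 to 0.925 m from the base axis. Payload 4.1 kg.
Tool frame: the origin (TCP) lies between the finger pads, 19 mm behind the fingertips; this is the grasp point; z points along the fingers, y is the line along which they close (so a half turn about z gives the same grasp; the last joint's range is limited). The gripper opens to 85 mm and grips with 20 to 120 N. Pads are 22 mm wide; open, the fingers measure 114 mm over their backs; the gripper's body (76 mm by 85 mm) begins 54 mm behind the grasp point. The pads swing forward as they close: fully open they stand 13 mm farther back than shut.
Start: joints at [-76.203, 22.827, 2.584, 88.041, -1.071, 69.15, -2.905], TCP at [0.217, 0.613, 0.25] pointing down, gripper open.
Joint ranges: [-161.44, 161.44], [-28.35, 127.94], [-78.24, 83.42], [0, 140.83], [-78.03, 258.03], [13.02, 114.36], [-168.23, 168.23]. Speed limits (degrees/s): [147.25, 147.25, 180, 180, 180, 180, 180].

## Interface

Orientations are given as [roll, pitch, yaw] about the fixed x, y, z axes, in that order (R = Rz(yaw) Ry(pitch) Rx(roll)).
In Python, from workcell import ctrl gives the robot as it stands.
- The arm moves only by the shell command python3 -m jog 'ROWS' [FORCE]. ROWS is JSON, a list that holds one entry, the list of rows, each a list of 5 numbers: the opening, from -1 (shut) to 1 (fully open), then the shift along the tool's x, y, z scaled (see below), then the turn about the tool's z scaled (see below). A call has 1 to 5 rows; each row is the pose to reach, as a shift and turn from the pose commanded when the call began, along the tool's axes at that moment; what a row does not reach only later rows make up. The controller multiplies each number of a shift by 0.75 m and each number of a turn by 90 degrees. A row lasts 1/12 s, in which the tool goes at most 41.7 mm and 7.16 degrees, less where a joint would pass 70% of its speed; a pose out of reach is approached as far as the arm can. A call with a number of a shift or a turn outside -1 to 1 is refused whole. A call with a gripper value outside its range is refused whole. The fingers move at their own pace and stop on an object; FORCE is the grip in N (left out, the last holds). Time passes only in rows, so rows that repeat a pose let the fingers close. It gives the time, the measured TCP pose, the force, the opening and the grip force at its end, in the units of the state.
- ctrl.sense(): the state, without advancing time (a new reading comes with each control period).
- ctrl.read_camera(name): name is "scene" or "top" or "wrist"; returns a dict with "image" (420x560x3 uint8, red, green, blue), "z_map" (420x560 float32, m along the optical axis (not along the pixel's ray), 0 where there is no reading), "fx", "fy", "cx", "cy" (pixels), "R" (3x3) and "t" (3): a world point X has camera coordinates R X + t. Camera axes: x right, y down, z forward; pixel columns grow to the right and rows downward; lengths in m; the calibration is good to about 2 mm. The wrist camera is an equidistant fisheye: a pixel r from the principal point sees the ray r / f radians off the axis. A picture is of the moment at which its call begins.
- ctrl.hand_in(): hands the job in; it is judged then, once.
Trained networks look in a picture, given as the dict that the camera call returned (one of the last four; its "shot" number tells which), for a name from the list of things; names that differ only in an ending like _2 or _b are one class to them, and where a whole thing is asked for, a point or a joint stands for the part that bears it (a point fixed in the world has none). Each returns a list of dicts, best first, with "confidence" (0 to 1); they miss things now and then, are a little off and sometimes report something else, mostly with a low value. They report only what shows in the picture. A call takes as long as a camera call. They do not tell look-alikes from the thing itself.
- ctrl.silhouettes(picture, label): "pixels" (420x560 bool, what is visible of it).
- ctrl.pinpoint(picture, label): "at" ([x, y, z] in m, in the coordinates of the camera as it stood for that picture, good to about 4 mm: a listed point, or the origin of a listed thing).
The state is a dict: "time": time; "joint_pos": joint angles; "dq": joint speeds; "effort": joint torques, N m; "eef_pos": TCP position; "ee_rot": TCP orientation; "ft_force": force on the tool from outside, world axes, zero at the start; "moment": the same for the moment, N m; "gripper_width": finger opening in m; "grasp_force": force on a finger pad.
Only numpy, scipy, OpenCV 4.12 (cv2) and the standard library are available. Lean on these libraries where they do the work, as an engineer would, in place of code of your own. Each camera call takes 0.05 s, during which the arm holds its last target. There are 200 camera calls.

## Working session

There is one attempt and no reset: what is moved stays moved. The work goes in short steps, Python scripts to look and compute and a shell command to move; the robot and the scene stay as the last step left them, time stands still between calls to the robot, and variables do not carry over. Pictures are saved under pics/ and viewed, at most 10 in all, crops included, and the job is handed in when it is done.

```bash
mkdir -p pics; cat > h.py <<'E'
from workcell import ctrl
import numpy as np, cv2
def W(p,c): return np.array(p['R']).T@(np.array(c)-np.array(p['t']))
def shot(n,f=None):
    p=ctrl.read_camera(n)
    if f: cv2.imwrite('pics/'+f,p['image'][:,:,::-1])
    return p
def pin(p,l,k=3):
    for d in ctrl.pinpoint(p,l)[:k]: print(l,np.round(W(p,d['at']),4),round(d['confidence'],2))
E
python3 - <<'E'
from h import *
s=ctrl.sense();print({k:np.round(s[k],3) for k in s})
for n in('scene','top'):
    p=shot(n,n+'0.png')
    print(n,p['fx'],p['cx'],p['cy'])
    for l in 'scale knob_grip needle_tip zero_mark pan_top white_model'.split(): pin(p,l)
    if n=='top':
        for l in 'blue_model_a red_timer green_bowl roll_of_tape'.split(): pin(p,l)
a=cv2.imread('pics/scene0.png');b=cv2.imread('pics/top0.png')
cv2.imwrite('pics/both.png',cv2.resize(np.vstack([a,b]),None,fx=.71,fy=.71))
E
```

```text
{'time': np.float64(0.0), 'joint_pos': array([-76.202,  22.872,   2.582,  88.115,  -1.072,  69.151,  -2.907]), 'dq': array([ 0.077,  0.033,  0.   , -0.044,  0.063, -0.047,  0.022]), 'effort': array([ 0.0000e+00, -4.7512e+01,  1.3650e+00, -2.5422e+01,  1.2000e-02,
        9.0000e-03, -0.0000e+00]), 'eef_pos': array([0.216, 0.612, 0.249]), 'ee_rot': array([-1.79886e+02,  8.00000e-03,  1.60532e+02]), 'ft_force': array([ 0.106,  0.474, -0.128]), 'moment': array([ 0.04 ,  0.089, -0.001]), 'grasp_force': np.float64(0.0), 'gripper_width': np.float64(0.086)}
scene 423.5330421790724 275.5715985047983 202.63130606210024
scale [ 0.4696  0.1551 -0.0015] 0.81
knob_grip [0.4979 0.0964 0.0682] 0.91
zero_mark [0.4547 0.1173 0.044 ] 0.9
pan_top [0.4392 0.2138 0.0583] 0.69
white_model [0.441  0.2105 0.0587] 0.69
white_model [ 0.5295 -0.1811  0.001 ] 0.62
white_model [ 4.687e-01 -6.740e-02  3.000e-04] 0.53
top 394.77195312073934 275.9262666949307 214.08759851657726
scale [ 4.735e-01  1.491e-01 -1.000e-04] 0.82
knob_grip [0.4946 0.0885 0.0682] 0.77
knob_grip [ 3.846e-01 -5.494e-01 -5.000e-04] 0.72
zero_mark [0.4617 0.1193 0.0442] 0.81
zero_mark [0.4303 0.4226 0.    ] 0.54
pan_top [0.4458 0.2138 0.0614] 0.95
white_model [ 0.5272 -0.1826  0.0026] 0.92
white_model [ 0.4749 -0.0742  0.0035] 0.84
white_model [0.4455 0.2057 0.0593] 0.64
blue_model_a [ 0.5682 -0.4646  0.0012] 0.89
blue_model_a [ 0.4321  0.4234 -0.0022] 0.79
red_timer [ 5.500e-01  4.248e-01 -4.000e-04] 0.72
green_bowl [ 0.4708 -0.396   0.0051] 0.93
roll_of_tape [ 0.3823 -0.5495 -0.0008] 0.52
```

View pics/both.png

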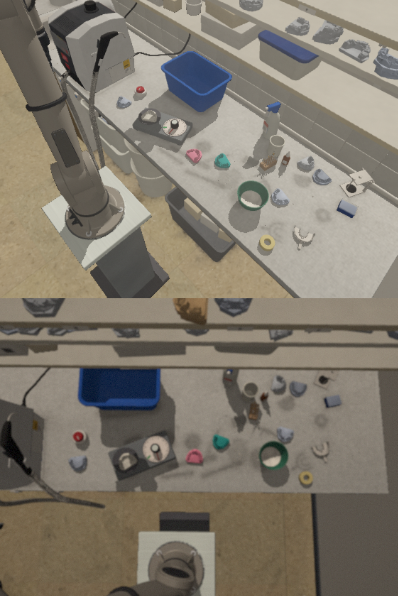

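Scene: the scale with knob sits at about (145,455) in the lower (top camera) half. Three horseshoes fit the shape: white on the pan (125,460), pink (195,457), turquoise (221,441). The one meant is the white one on the pan (0.445, 0.21, 0.06), because of its colour and because it stands on the scale. I'll move over it and confirm in a crop.

```bash
python3 -m jog '[[[1,-0.04,-0.037,0,0],[1,-0.08,-0.074,0,0],[1,-0.12,-0.111,0,0],[1,-0.16,-0.148,0,0],[1,-0.2,-0.185,0,0]]]'
python3 -m jog '[[[1,-0.04,-0.037,0,0],[1,-0.08,-0.074,0,0],[1,-0.12,-0.111,0,0],[1,-0.16,-0.148,0,0],[1,-0.2,-0.185,0,0]]]'
python3 -m jog '[[[1,-0.04,-0.037,0,0],[1,-0.08,-0.074,0,0],[1,-0.12,-0.111,0,0],[1,-0.13,-0.12,0,0],[1,-0.13,-0.12,0,0]]]'
python3 - <<'E'
from h import *
p=shot('wrist','w0.png');print(p['fx'],p['cx'],p['cy'],p['R'],p['t'],W(p,[0,0,0]))
for l in 'scale knob_grip needle_tip zero_mark pan_top white_model'.split(): pin(p,l,2)
E
```

```text
time: 1.32
eef_pos: [0.3125, 0.4303, 0.2502]
ee_rot: [180.0, 0.0, 160.6]
ft_force: [0.5, 0.9, -0.2]
gripper_width: 0.0856
grasp_force: 0.0
time: 1.73
eef_pos: [0.4076, 0.2494, 0.2504]
ee_rot: [179.9, 0.0, 160.5]
ft_force: [1.6, 1.0, -0.2]
gripper_width: 0.0854
grasp_force: 0.0
time: 2.15
eef_pos: [0.4705, 0.1297, 0.2504]
ee_rot: [-180.0, 0.1, 160.1]
ft_force: [0.0, 0.4, 0.6]
gripper_width: 0.0854
grasp_force: 0.0
325.19226210127806 285.58006110453465 208.8907211104387 [[ 0.34107943  0.94003389 -0.00105098]
 [ 0.90137389 -0.3267344   0.28420018]
 [ 0.26681441 -0.09788216 -0.95876439]] [-0.28279462 -0.41866981  0.26675286] [0.40265996 0.15515304 0.37444196]
scale [ 0.4686  0.1538 -0.0013] 0.89
knob_grip [0.4986 0.093  0.0636] 0.67
needle_tip [0.4499 0.0758 0.0431] 0.65
zero_mark [0.4564 0.126  0.0433] 0.69
white_model [ 0.5263 -0.1802  0.0056] 0.92
white_model [ 0.4678 -0.0686  0.0018] 0.77
```

View pics/w0.png

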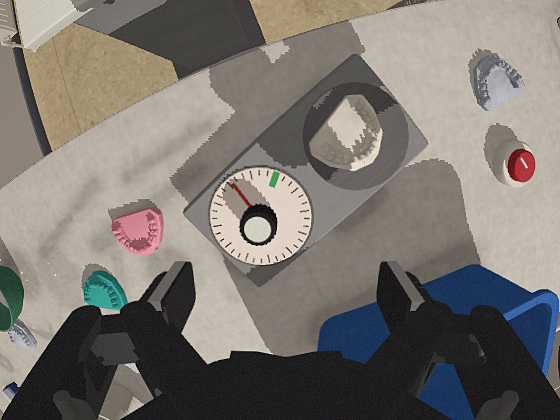

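The picture shows the dial centred near (262,222): red needle tip at (233,184), green mark at (274,180), white model on the pan at (345,132). The pink one at (137,230) and the turquoise one at (104,290) stand on the worktop, so they aren't meant. Next I'll rectify the picture to measure angles, which also gives the confirming crop.

```bash
cat >> h.py <<'E'
def ortho(p,z,c,half,n=400):
    # rows = +x up, cols = -y right
    g=np.linspace(half,-half,n); X=c[0]+g[:,None]+0*g; Y=c[1]+g[None,:]+0*g[:,None]
    q=np.stack([X,Y,0*X+z],-1)@np.array(p['R']).T+p['t']
    r=np.hypot(q[...,0],q[...,1]); th=np.arctan2(r,q[...,2]); k=p['fx']*th/np.maximum(r,1e-9)
    return cv2.remap(p['image'],(p['cx']+k*q[...,0]).astype('f'),(p['cy']+k*q[...,1]).astype('f'),cv2.INTER_LINEAR)
def xy(m,c,half,n=400):
    r,k=np.nonzero(m); return np.stack([c[0]+half-2*half*r/(n-1),c[1]+half-2*half*k/(n-1)],-1)
def dial(p,c0):
    # disc centre (white+marks at z=.043), mark angle, needle angle (world deg)
    im=ortho(p,.043,c0,.08).astype(int); R,G,B=im[...,0],im[...,1],im[...,2]
    w=((R>150)&(G>125)&(B>110)).astype('u1'); w=cv2.morphologyEx(w,cv2.MORPH_CLOSE,np.ones((15,15)))
    cs,_=cv2.findContours(w,0,1); h=cv2.convexHull(max(cs,key=cv2.contourArea)); e=cv2.fitEllipse(h)
    c=np.array([c0[0]+.08-.16*e[0][1]/399,c0[1]+.08-.16*e[0][0]/399])
    g=(G>R+40)&(G>B+25); gp=xy(g,c0,.08); gp=gp[np.hypot(*(gp-c).T)<.056]; gm=gp.mean(0)
    im2=ortho(p,.046,c0,.08).astype(int); r=(im2[...,0]>im2[...,1]+60)&(im2[...,0]>im2[...,2]+50)
    rp=xy(r,c0,.08); rp=rp[np.hypot(*(rp-c).T)<.056]; d=np.hypot(*(rp-c).T)
    t=rp[d>.035].mean(0)
    a=lambda v:np.degrees(np.arctan2(*(v-c)[::-1]))
    print('centre',c.round(4),'diam mm',np.round(np.array(e[1])*.16/399*1e3,1),'mark',a(gm).round(1),np.hypot(*(gm-c)).round(4),len(gp),'needle',a(t).round(1),np.hypot(*(t-c)).round(4),d.max().round(4),len(rp),'diff needle-mark',((a(t)-a(gm))%360).round(1))
    return im,im2
E
python3 - <<'E'
from h import *
p=shot('wrist')
im,_=dial(p,(.496,.09))
c=(.443,.211)
m=ortho(p,.088,c,.08).astype('u1')
print('colours',m[200,::40].tolist())
cv2.imwrite('pics/rect.png',np.hstack([im.astype('u1'),m])[:,:,::-1])
E
```

```text
h.py:24: RuntimeWarning: Mean of empty slice.
  g=(G>R+40)&(G>B+25); gp=xy(g,c0,.08); gp=gp[np.hypot(*(gp-c).T)<.056]; gm=gp.mean(0)
  ret = um.true_divide(
h.py:27: RuntimeWarning: Mean of empty slice.
  t=rp[d>.035].mean(0)
Traceback (most recent call last):
  File "h.py", line 29, in dial
    print('centre',c.round(4),'diam mm',np.round(np.array(e[1])*.16/399*1e3,1),'mark',a(gm).round(1),np.hypot(*(gm-c)).round(4),len(gp),'needle',a(t).round(1),np.hypot(*(t-c)).round(4),d.max().round(4),len(rp),'diff needle-mark',((a(t)-a(gm))%360).round(1))
                                                                                                                                                                                         ~~~~~^^
ValueError: zero-size array to reduction operation maximum which has no identity
```

```bash
sed -i "s/(R>150)&(G>125)&(B>110)/(R>205)\&(np.hypot(*np.mgrid[-200:200,-200:200])<165)/" h.py
python3 - <<'E'
from h import *
p=shot('wrist')
c=(.443,.211)
m=ortho(p,.088,c,.08); d=ortho(p,.043,(.496,.09),.08)
cv2.imwrite('pics/rect.png',np.hstack([d,m])[:,:,::-1])
print(d[200,::25].tolist())
dial(p,(.496,.09))
E
```

```text
[[138, 136, 131], [135, 132, 130], [125, 121, 118], [187, 172, 160], [225, 210, 196], [225, 210, 197], [206, 191, 178], [34, 33, 34], [212, 209, 195], [209, 206, 193], [28, 28, 29], [225, 211, 198], [224, 209, 196], [119, 107, 98], [133, 131, 127], [187, 180, 167]]
centre [0.4952 0.0917] diam mm [109.4 109.6] mark 140.1 0.0456 651 needle -164.6 0.0416 0.0479 580 diff needle-mark 55.3
```

View pics/rect.png

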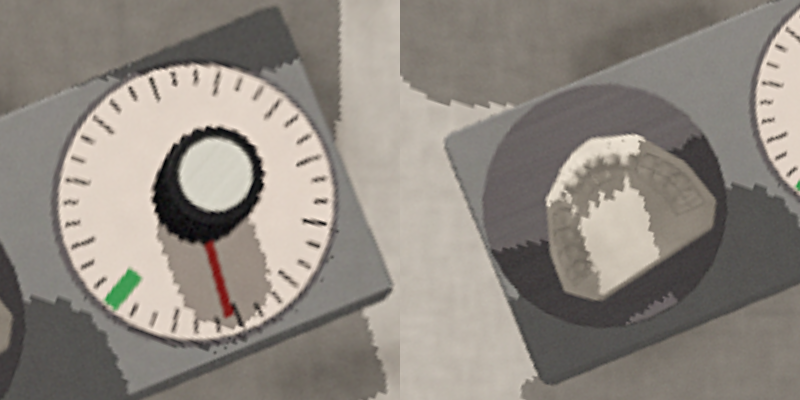

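Rectified crop confirms: left, the dial with needle at about −164.6° and mark at 140.1° (55.3° to turn anticlockwise); right, the white stone model on the pan, centred near (625,220). Now to the knob, at yaw 140 so the sweep ends at yaw 195.

```bash
python3 -m jog '[[[1,-0.024,-0.018,0.03,0.075],[1,-0.048,-0.036,0.07,0.15],[1,-0.048,-0.037,0.11,0.222],[1,-0.048,-0.037,0.15,0.222],[1,-0.048,-0.037,0.17,0.222]]]'
python3 -m jog '[[[1,0,0,0,0],[1,0,0,0,0]]]'
python3 - <<'E'
from h import *
for n in('wrist','top'):
    p=shot(n)
    pin(p,'knob_grip',1)
    if n=='wrist':
        d=ortho(p,.078,(.4952,.0917),.06); cv2.imwrite('pics/k.png',d[:,:,::-1])
        try: dial(p,(.4952,.0917))
        except Exception as e: print(e)
s=ctrl.sense();print(s['joint_pos'],s['eef_pos'])
E
```

```text
time: 3.02
eef_pos: [0.4916, 0.0954, 0.1193]
ee_rot: [-179.8, -0.1, 140.5]
ft_force: [-0.8, 0.1, -0.8]
gripper_width: 0.0852
grasp_force: 0.0
time: 3.18
eef_pos: [0.4933, 0.096, 0.1221]
ee_rot: [-179.9, -0.0, 140.6]
ft_force: [0.5, -0.4, 0.0]
gripper_width: 0.0852
grasp_force: 0.0
knob_grip [0.4977 0.0919 0.0616] 0.65
centre [0.4953 0.0917] diam mm [109.9 110.2] mark 140.1 0.0458 696 needle -164.7 0.0417 0.0482 652 diff needle-mark 55.1
knob_grip [0.4969 0.0869 0.0689] 0.94
[-37.17915472  17.42980283  25.17172268 116.04289044  -9.8745738
  48.33121428  44.12380527] [0.4948495  0.09630311 0.12406865]
```

View pics/k.png

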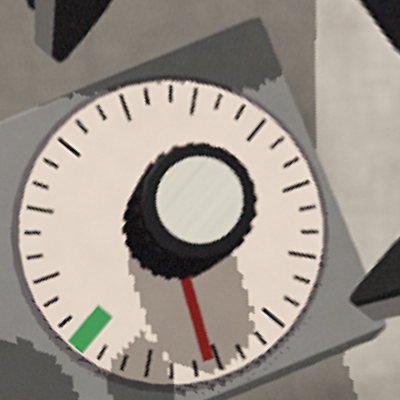

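Knob top is centred at (200,200) in the rectified crop, so the axis is (0.4952, 0.0917). Going down.

```bash
python3 -m jog '[[[1,-0.004,-0.005,0.02,0],[1,-0.004,-0.005,0.045,0],[1,-0.004,-0.005,0.07,0],[1,-0.004,-0.005,0.073,0],[1,-0.004,-0.005,0.073,0]]]'
python3 -c "
from h import *
for i in range(3):
  s=ctrl.sense();print(s['eef_pos'],s['ft_force']);ctrl.read_camera('top')"
```

```text
time: 3.8
eef_pos: [0.4934, 0.091, 0.0678]
ee_rot: [-180.0, -0.0, 140.6]
ft_force: [-0.8, 1.2, 0.0]
gripper_width: 0.0851
grasp_force: 0.0
[0.49337854 0.09103756 0.06784389] [-8.33465465e-01  1.18016273e+00  8.48587125e-04]
[0.49417742 0.0911534  0.06861237] [-0.39426626 -0.05977791  0.6180407 ]
[0.49462327 0.0912587  0.0690124 ] [-0.34585797 -0.62864444  0.92432112]
```

```bash
python3 -m jog '[[[-1,0,0,0,0],[-1,0,0,0,0],[-1,0,0,0,0],[-1,0,0,0,0],[-1,0,0,0,0]]]' 25
python3 -m jog '[[[-1,0,0,0,0],[-1,0,0,0,0],[-1,0,0,0,0]]]'
```

```text
time: 4.37
eef_pos: [0.4945, 0.0918, 0.0685]
ee_rot: [179.9, 0.0, 140.6]
ft_force: [0.4, 1.1, 2.4]
gripper_width: 0.0354
grasp_force: 27.0
time: 4.62
eef_pos: [0.4945, 0.0918, 0.0684]
ee_rot: [179.9, 0.0, 140.6]
ft_force: [0.9, 2.6, 5.5]
gripper_width: 0.0353
grasp_force: 27.2
```

```bash
python3 -m jog '[[[-1,0,0,0,-0.06],[-1,0,0,0,-0.12],[-1,0,0,0,-0.19],[-1,0,0,0,-0.25],[-1,0,0,0,-0.307]]]'
python3 -m jog '[[[-1,0,0,0,-0.06],[-1,0,0,0,-0.12],[-1,0,0,0,-0.19],[-1,0,0,0,-0.25],[-1,0,0,0,-0.306]]]'
python3 -m jog '[[[-1,0,0,0,0],[-1,0,0,0,0]]]'
python3 -c "
from h import *
p=shot('wrist','w1.png');cv2.imwrite('pics/d1.png',ortho(p,.043,(.4952,.0917),.07)[:,:,::-1])
dial(p,(.4952,.0917))"
```

```text
time: 5.03
eef_pos: [0.4944, 0.0914, 0.0685]
ee_rot: [179.9, 0.1, 168.4]
ft_force: [-0.6, 1.5, 6.0]
gripper_width: 0.0352
grasp_force: 27.3
time: 5.45
eef_pos: [0.4943, 0.0911, 0.0684]
ee_rot: [180.0, 0.1, -164.0]
ft_force: [0.1, 0.6, 5.9]
gripper_width: 0.0354
grasp_force: 27.3
time: 5.62
eef_pos: [0.4943, 0.0911, 0.0684]
ee_rot: [180.0, 0.1, -164.3]
ft_force: [-0.3, 0.7, 5.6]
gripper_width: 0.0349
grasp_force: 27.3
centre [0.5267 0.0993] diam mm [49.3 65.1] mark nan nan 0 needle -165.9 0.0525 0.056 154 diff needle-mark nanh.py:24: RuntimeWarning: Mean of empty slice.
  g=(G>R+40)&(G>B+25); gp=xy(g,c0,.08); gp=gp[np.hypot(*(gp-c).T)<.056]; gm=gp.mean(0)
  ret = um.true_divide(
```

View pics/d1.png

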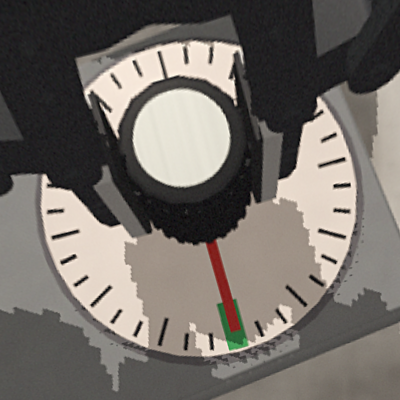

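Needle tip (234,332) lies inside the green mark (232,322). Releasing, rising and rechecking.

```bash
python3 -m jog '[[[1,0,0,0,0],[1,0,0,0,0],[1,0,0,0,0],[1,0,0,0,0],[1,0,0,0,0]]]'
python3 -m jog '[[[1,0,0,-0.03,0],[1,0,0,-0.07,0],[1,0,0,-0.11,0],[1,0,0,-0.15,0],[1,0,0,-0.15,0]]]'
python3 -m jog '[[[1,0,0,0,0],[1,0,0,0,0]]]'
sed -i 's/(G>R+40)&(G>B+25)/(G>R+30)\&(G>B+15)/' h.py
python3 - <<'E'
from h import *
p=shot('wrist')
im,_=dial(p,(.4952,.0917))
# model points from depth
z=p['z_map'];v,u=np.nonzero(z>0);zz=z[v,u]
x=(u-p['cx'])/p['fx'];y=(v-p['cy'])/p['fx'];th=np.hypot(x,y);k=np.tan(th)/np.maximum(th,1e-9)
P=(np.stack([x*k*zz,y*k*zz,zz],-1)-p['t'])@np.array(p['R'])
near=np.hypot(P[:,0]-.444,P[:,1]-.211)<.05
print('z range near model',np.percentile(P[near,2],[1,10,25,50,75,90,99]).round(4))
M=P[near&(P[:,2]>.072)&(P[:,2]<.11)]
r=cv2.minAreaRect((M[:,:2]*1e3).astype('f'));print(len(M),r,cv2.boxPoints(r).tolist())
g=np.zeros((300,300),'u1');q=((np.array([.444+.05,.211+.05])-M[:,:2])/.1*300).astype(int).clip(0,299);g[q[:,0],q[:,1]]=((M[:,2]-.07)*8000).clip(30,255)
o=ortho(p,.088,(.444,.211),.05,300)
cv2.imwrite('pics/m.png',np.hstack([cv2.cvtColor(g,8),o[:,:,::-1],cv2.resize(im.astype('u1')[:,:,::-1].copy(),(300,300))]) [:, :800])
E
```

```text
time: 6.08
eef_pos: [0.4932, 0.0907, 0.0674]
ee_rot: [-180.0, -0.0, -164.3]
ft_force: [-0.6, -0.4, -0.4]
gripper_width: 0.0853
grasp_force: 0.0
time: 6.5
eef_pos: [0.4974, 0.0917, 0.1859]
ee_rot: [180.0, 0.6, -164.3]
ft_force: [1.7, 1.6, 0.6]
gripper_width: 0.0854
grasp_force: 0.0
time: 6.67
eef_pos: [0.493, 0.0908, 0.1797]
ee_rot: [180.0, -0.1, -164.3]
ft_force: [0.1, -1.3, -0.8]
gripper_width: 0.0852
grasp_force: 0.0
centre [0.4953 0.092 ] diam mm [109.5 109.8] mark -165.6 0.0478 406 needle -164.4 0.0415 0.0482 600 diff needle-mark 1.2
z range near model [0.0406 0.0604 0.0611 0.064  0.0751 0.0793 0.0862]
4645 ((442.38262939453125, 207.04437255859375), (58.994300842285156, 74.37606048583984), 33.78217315673828) [[397.18792724609375, 221.55198669433594], [438.54376220703125, 159.73374938964844], [487.57733154296875, 192.53675842285156], [446.22149658203125, 254.35499572753906]]
```

View pics/m.png

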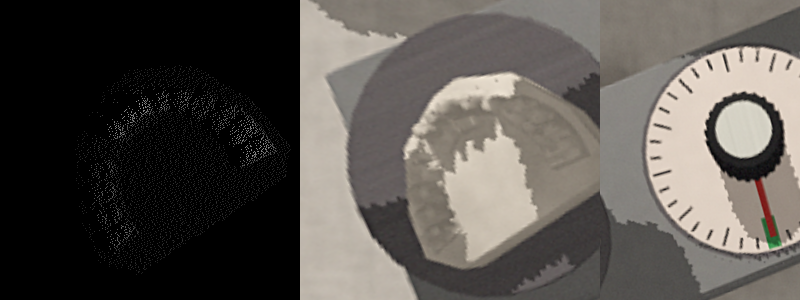

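Tare reads within about 1.2°, with the needle inside the green mark at (772,232) in the right panel. The model's footprint fits a 59 x 74 mm rectangle centred at (0.4424, 0.2070), with the 60 mm side along 33.8°, so the tool yaw is 123.8°. Moving above it.

```bash
python3 -m jog '[[[1,0.005,0.035,0,0.07],[1,0.01,0.075,0,0.14],[1,0.016,0.115,0,0.21],[1,0.022,0.155,0,0.28],[1,0.024,0.168,0,0.35]]]'
python3 -m jog '[[[1,0,0,0,0.075],[1,0,0,0,0.15],[1,0,0,0,0.225],[1,0,0,0,0.3],[1,0,0,0,0.37]]]'
python3 -m jog '[[[1,0,0,0,0.04],[1,0,0,0,0.079],[1,0,0,0,0.079],[1,0,0,0,0.079]]]'
cat > m.py <<'E'
from h import *
p=shot('wrist')
z=p['z_map'];v,u=np.nonzero(z>0);zz=z[v,u]
x=(u-p['cx'])/p['fx'];y=(v-p['cy'])/p['fx'];th=np.hypot(x,y);k=np.tan(th)/np.maximum(th,1e-9)
P=(np.stack([x*k*zz,y*k*zz,zz],-1)-p['t'])@np.array(p['R'])
M=P[(np.hypot(P[:,0]-.444,P[:,1]-.208)<.05)&(P[:,2]>.069)&(P[:,2]<.1)]
r=cv2.minAreaRect((M[:,:2]*1e3).astype('f'));print(len(M),r)
a=np.radians(33.8);e=np.array([np.cos(a),np.sin(a)]);n=np.array([-e[1],e[0]])
d=P[:,:2]-[.4424,.207];s,t=d@e,d@n
for lo in range(-40,40,4):
    m=(abs(t)<.01)&(s>lo/1e3)&(s<=(lo+4)/1e3)&(P[:,2]<.11)
    print(lo,m.sum(),np.percentile(P[m,2],[5,50,95]).round(4) if m.any() else '',end=' | ')
print(); m=(abs(s)<.04)&(abs(t)<.045)&(P[:,2]>.069)&(P[:,2]<.1); print('s',s[m].min(),s[m].max(),'t',t[m].min(),t[m].max())
ss=ctrl.sense();print(ss['eef_pos'],ss['ee_rot'],ss['joint_pos'])
E
python3 m.py
```

```text
time: 7.13
eef_pos: [0.4388, 0.2116, 0.1785]
ee_rot: [-180.0, -0.2, 164.3]
ft_force: [0.6, 0.7, 0.2]
gripper_width: 0.0855
grasp_force: 0.0
time: 7.55
eef_pos: [0.441, 0.2068, 0.1785]
ee_rot: [-179.8, -0.0, 130.6]
ft_force: [0.6, 0.1, 0.4]
gripper_width: 0.0858
grasp_force: 0.0
time: 7.88
eef_pos: [0.4413, 0.207, 0.179]
ee_rot: [-179.8, 0.0, 123.9]
ft_force: [-0.2, -1.2, -0.4]
gripper_width: 0.0856
grasp_force: 0.0
5947 ((442.03729248046875, 207.68191528320312), (58.477237701416016, 73.20036315917969), 33.76200866699219)
-40 122 [0.0603 0.0612 0.0622] | -36 125 [0.0603 0.0613 0.0625] | -32 72 [0.0606 0.0623 0.0755] | -28 138 [0.0737 0.0748 0.0759] | -24 132 [0.0738 0.0748 0.0759] | -20 146 [0.0735 0.0746 0.0757] | -16 129 [0.0738 0.0747 0.0758] | -12 149 [0.0736 0.0747 0.0758] | -8 133 [0.0736 0.0748 0.0757] | -4 129 [0.0737 0.0747 0.0757] | 0 154 [0.0738 0.0748 0.0757] | 4 129 [0.0737 0.0748 0.0756] | 8 154 [0.0741 0.0758 0.0785] | 12 160 [0.0779 0.0817 0.0864] | 16 136 [0.0795 0.0857 0.0886] | 20 116 [0.0755 0.0784 0.0808] | 24 134 [0.0703 0.0748 0.0773] | 28 82 [0.0604 0.0667 0.0749] | 32 131 [0.0601 0.0612 0.0622] | 36 122 [0.0603 0.0612 0.0622] | 
s -0.0291795270279513 0.02931293853468111 t -0.035818967602243644 0.03737974661582641
[0.44150827 0.20704414 0.17925958] [-1.79883306e+02  1.04769259e-03  1.23897620e+02] [-43.96702268  10.68794787  15.52502163 114.70978586  -3.45373697
  55.1488413    7.17995731]
```

```bash
python3 -m jog '[[[1,0,0,0.03,0],[1,0,0,0.07,0],[1,0,0,0.1,0],[1,0,0,0.12,0],[1,0,0,0.127,0]]]'
python3 -m jog '[[[1,0,0,0,0],[1,0,0,0,0],[1,0,0,0,0]]]'
```

```text
time: 8.35
eef_pos: [0.4401, 0.2063, 0.0823]
ee_rot: [-179.7, -0.0, 123.9]
ft_force: [1.2, -0.2, -0.5]
gripper_width: 0.0853
grasp_force: 0.0
time: 8.6
eef_pos: [0.443, 0.2078, 0.086]
ee_rot: [179.9, -0.0, 123.8]
ft_force: [-0.1, 0.3, 0.5]
gripper_width: 0.0851
grasp_force: 0.0
```

```bash
python3 -m jog '[[[1,0,0,0.001,0],[1,0,0,0.001,0],[1,0,0,0.001,0],[1,0,0,0.001,0]]]'
python3 -m jog '[[[-1,0,0,0,0],[-1,0,0,0,0],[-1,0,0,0,0],[-1,0,0,0,0],[-1,0,0,0,0]]]' 40
python3 -m jog '[[[-1,0,0,0,0],[-1,0,0,0,0],[-1,0,0,0,0]]]'
```

```text
time: 8.93
eef_pos: [0.4423, 0.2076, 0.0847]
ee_rot: [179.9, -0.0, 123.8]
ft_force: [-1.6, 0.2, 0.4]
gripper_width: 0.0852
grasp_force: 0.0
time: 9.35
eef_pos: [0.4421, 0.2074, 0.0843]
ee_rot: [180.0, -0.0, 123.8]
ft_force: [0.2, 0.1, -0.5]
gripper_width: 0.0555
grasp_force: 42.1
time: 9.6
eef_pos: [0.4421, 0.2074, 0.0842]
ee_rot: [180.0, -0.0, 123.8]
ft_force: [-0.9, -0.4, 0.8]
gripper_width: 0.0552
grasp_force: 42.1
```

The width reads 55 mm against 60, so the pads hold only the sloped upper part of the model. I'll reopen and grip 5 mm lower.

```bash
python3 -m jog '[[[1,0,0,0,0],[1,0,0,0,0],[1,0,0,0,0],[1,0,0,0.004,0],[1,0,0,0.007,0]]]'
python3 -m jog '[[[1,0,0,0,0],[1,0,0,0,0],[1,0,0,0,0]]]'
python3 -m jog '[[[-1,0,0,0,0],[-1,0,0,0,0],[-1,0,0,0,0],[-1,0,0,0,0],[-1,0,0,0,0]]]' 40
python3 -m jog '[[[-1,0,0,0,0],[-1,0,0,0,0],[-1,0,0,0,0]]]'
python3 - <<'E'
from h import *
p=shot('wrist','w2.png')
E
```

```text
time: 10.02
eef_pos: [0.4421, 0.2074, 0.0788]
ee_rot: [180.0, -0.0, 123.8]
ft_force: [-0.0, -0.4, -0.3]
gripper_width: 0.0852
grasp_force: 0.0
time: 10.27
eef_pos: [0.4421, 0.2073, 0.0789]
ee_rot: [-180.0, -0.0, 123.8]
ft_force: [0.2, 0.0, -1.2]
gripper_width: 0.0855
grasp_force: 0.0
time: 10.68
eef_pos: [0.4422, 0.2074, 0.0791]
ee_rot: [180.0, -0.0, 123.8]
ft_force: [0.2, -0.7, 0.7]
gripper_width: 0.0559
grasp_force: 42.2
time: 10.93
eef_pos: [0.4422, 0.2074, 0.0791]
ee_rot: [180.0, -0.0, 123.8]
ft_force: [-0.1, -0.0, 0.2]
gripper_width: 0.0568
grasp_force: 42.2
```

View pics/w2.png

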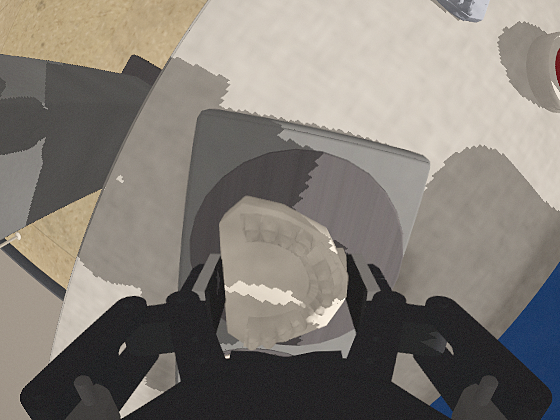

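The pads at (215,300) and (350,300) hold the model across its 60 mm side, with no force on the pan. A short lift first.

```bash
python3 -m jog '[[[-1,0,0,-0.004,0],[-1,0,0,-0.01,0],[-1,0,0,-0.018,0],[-1,0,0,-0.026,0],[-1,0,0,-0.026,0]]]' 50
sed 's/(P\[:,2\]>.069)&(P\[:,2\]<.1)/(P[:,2]>.08)\&(P[:,2]<.13)/g; s/<.11)/<.13)/' m.py > m2.py; python3 m2.py
```

```text
time: 11.4
eef_pos: [0.4429, 0.2078, 0.0999]
ee_rot: [179.9, -0.0, 123.8]
ft_force: [-0.2, -0.9, -2.0]
gripper_width: 0.0563
grasp_force: 54.1
18901 ((438.40570068359375, 207.46011352539062), (81.3927001953125, 72.22776794433594), 80.87371063232422)
-40 336 [0.0667 0.1002 0.1149] | -36 75 [0.0664 0.0675 0.1114] | -32 102 [0.1222 0.1233 0.1261] | -28 929 [0.0943 0.1067 0.1231] | -24 331 [0.094  0.0948 0.0956] | -20 326 [0.0938 0.0948 0.0957] | -16 331 [0.0939 0.0948 0.0957] | -12 332 [0.094  0.0948 0.0957] | -8 339 [0.094  0.0948 0.0957] | -4 326 [0.0938 0.0948 0.0956] | 0 329 [0.0938 0.0948 0.0957] | 4 345 [0.0939 0.0948 0.0957] | 8 350 [0.0939 0.0951 0.0971] | 12 438 [0.0967 0.0995 0.1053] | 16 355 [0.1027 0.1057 0.1083] | 20 241 [0.0967 0.0991 0.1067] | 24 303 [0.0677 0.0951 0.0984] | 28 989 [0.0676 0.1098 0.1238] | 32 129 [0.0663 0.0674 0.1232] | 36 217 [0.0663 0.0943 0.1142] | 
s -0.03997345417155409 0.03999436916703277 t -0.03630600793644141 0.038045051090522565
[0.4426241  0.20768584 0.09938079] [ 1.79891987e+02 -5.18685516e-03  1.23816751e+02] [-42.71425449  17.25860028  14.6725141  118.82319542  -6.17514996
  44.50834989   9.54518177]
```

The model is held flat: its base plate is at 0.0948 throughout, 20 mm up, and the pan has risen. Lifting the remaining 80 mm.

```bash
python3 -m jog '[[[-1,0,0,-0.015,0],[-1,0,0,-0.04,0],[-1,0,0,-0.065,0],[-1,0,0,-0.09,0],[-1,0,0,-0.107,0]]]'
python3 -m jog '[[[-1,0,0,0,0],[-1,0,0,0,0],[-1,0,0,0,0],[-1,0,0,0,0],[-1,0,0,0,0]]]'
python3 -m jog '[[[-1,0,0,0,0],[-1,0,0,0,0],[-1,0,0,0,0],[-1,0,0,0,0],[-1,0,0,0,0]]]'
sed 's/(P\[:,2\]>.069)&(P\[:,2\]<.1)/(P[:,2]>.16)\&(P[:,2]<.2)/g; s/<.11)/<.2)/' m.py > m2.py; python3 m2.py
python3 -c "
from h import *
p=shot('scene','s9.png');cv2.imwrite('pics/s9c.png',cv2.resize(p['image'][110:260,160:330,::-1],None,fx=4,fy=4))"
```

```text
time: 11.87
eef_pos: [0.4425, 0.2075, 0.1803]
ee_rot: [179.9, -0.0, 123.8]
ft_force: [0.6, 0.7, -1.9]
gripper_width: 0.0561
grasp_force: 54.1
time: 12.28
eef_pos: [0.4414, 0.207, 0.1776]
ee_rot: [-179.9, -0.0, 123.8]
ft_force: [0.3, -0.1, -1.9]
gripper_width: 0.0561
grasp_force: 54.1
time: 12.7
eef_pos: [0.4421, 0.2074, 0.1787]
ee_rot: [180.0, -0.0, 123.8]
ft_force: [-0.3, 0.8, -2.0]
gripper_width: 0.0561
grasp_force: 54.1
17849 ((438.57879638671875, 201.0616912841797), (70.63885498046875, 71.10743713378906), 1.2933131456375122)
-40 214 [0.0676 0.1836 0.1941] | -36 0  | -32 80 [0.1751 0.1851 0.1979] | -28 792 [0.173  0.1797 0.1981] | -24 327 [0.1727 0.1737 0.1747] | -20 324 [0.1728 0.1737 0.1746] | -16 332 [0.1728 0.1736 0.1745] | -12 329 [0.1727 0.1736 0.1745] | -8 345 [0.1726 0.1737 0.1745] | -4 327 [0.1722 0.1736 0.1745] | 0 372 [0.0676 0.1736 0.1745] | 4 388 [0.067  0.1735 0.1745] | 8 423 [0.0668 0.1741 0.1768] | 12 492 [0.0667 0.1795 0.1852] | 16 416 [0.0668 0.1839 0.187 ] | 20 351 [0.0666 0.1762 0.1811] | 24 416 [0.0665 0.1731 0.1761] | 28 751 [0.0669 0.1838 0.1981] | 32 129 [0.0661 0.0671 0.0681] | 36 292 [0.0664 0.1746 0.1934] | 
s -0.03999389065056302 0.039996780457260316 t -0.035453053777663765 0.03813251382886922
[0.44213555 0.20737462 0.17877385] [ 1.79991331e+02 -1.04305261e-03  1.23815100e+02] [-44.1028237   10.73219766  15.69463787 114.74039538  -3.52954204
  54.96134218   7.1732845 ]
```

View pics/s9c.png

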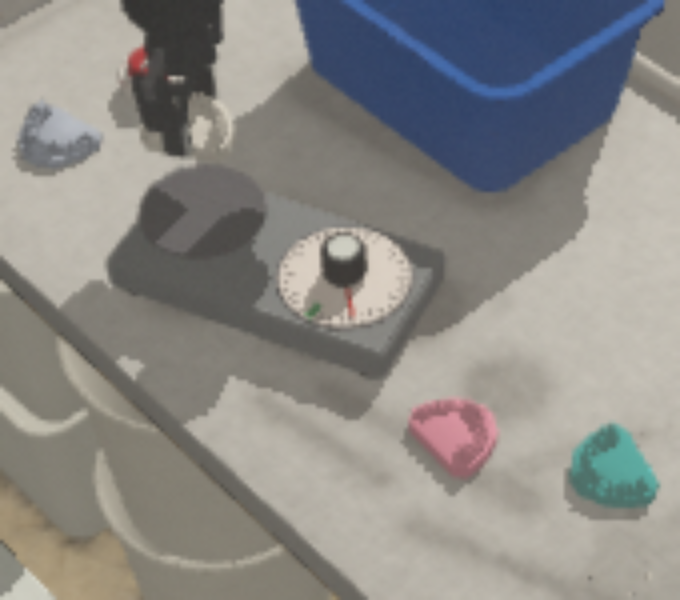

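The model hangs level over the empty pan. The needle at (350,300) has swung anticlockwise off the green mark at (313,310), and nothing else has moved. Handing in.

```bash
python3 -c "
from h import *
print(ctrl.hand_in())"
```

```text
the job is handed in; nothing more can be done
None
```

The job is handed in with no verdict returned: the scale was tared to about 1.2° from zero, and the white model was gripped and held level and still about 10 cm above the pan.

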